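# Set a clarinet blank up in the drilling cradle

## Task

Lay the black wooden clarinet blank in the two V-saddles of the hinged drilling cradle, its long tenon up against the end stop; then, with its weight on the cradle, slide the long wedge under the cradle's free end, thin end first, until the top edge of the brass strip there is level with the tip of the height gauge's scriber, and leave the wedge holding it. Stand the tall hole chart, still the same way up, on the ledge of the sloped stand, centred and lying flat back against the slope. Do not disturb the height gauge, the short wedge, the short chart, the jar or the screwdriver.

Things in the scene. Friction and masses are not known exactly. Their poses are not given: they have to be found in the camera images.
- blank: Turned black wooden clarinet blank, 204 mm long, about 160 g. Origin on its axis, mid barrel; y runs along the axis to the long tenon. Barrel 28 mm diameter, y = -75 to 75 mm; long tenon 22 mm diameter, y = 75 to 103; at the other end a collar, 32 mm diameter, y = -87 to -75, and a short tenon, 24 mm, to y = -101. It starts lying level in the rest, axis 42 mm above the bench.
- tenon_end (a point): Centre of the end face of the blank's long tenon, 103 mm from the blank's origin along its y axis.
- rest: Fixed rest where the blank starts. Origin on the bench under its middle, y along the blank. Base 64 x 170 mm, 10 mm high, with two V-saddles centred at y = -55 and 55 mm (20 mm long, 52 mm wide, tops 40 mm above the bench); the blank's barrel is free to grip between them.
- cradle: Fixed dark wooden foot of the drilling cradle, origin on the bench. Two rails 12 mm high lie under the board's long sides, y = -135 to 127 mm; the channel between them (x = -40 to 40 mm) has the bench as floor and is open at the free end (y = -135), clear for 250 mm. The board's hinge is at y = 135 mm.
- board: Beech board of the cradle, 550 g, 100 mm wide, 18 mm thick. Origin mid width on the hinge line, on its underside, 12 mm above the bench; z up, y from the free end (y = -270 mm) to the hinge. It swings freely up from its level start and falls back by its weight. On top, V-saddles at y = -70 and -170 mm (20 long, 52 wide, 30.5 high); a blank in them has its axis at x = 0, z = 50 mm.
- stop (a point): Middle of the face of the cradle's end stop, the block (60 mm wide, 38 mm high) standing on the board near the hinge: at y = -15, z = 50 mm in the board's frame. A blank up against it has tenon_end here and its origin 103 mm towards the free end.
- board_mark (a point): Top corner of the board's free end on the gauge's side, on the brass strip: x = 50, y = -270, z = 18 mm in the board's frame; 30 mm above the bench at the start. The wedge bears on a round steel bar under this end (8 mm diameter, its lowest line at y = -266 mm in the board's frame, 12 mm above the bench at the start), which rises as much as board_mark.
- scriber_tip (a point): Tip of the height gauge's scriber, 36 to 45 mm above the bench, locked there: the height to which board_mark must rise. It points at the side of the board from its +x side, 8 mm off it and about 15 mm in from the free end.
- gauge: Fixed height gauge: foot 56 x 70 mm and 22 mm high, column 160 mm high, a rider with the scriber. Origin under the column, 90 mm off the board's +x side near the free end. Not to be disturbed.
- wedge: Long pale wooden wedge, 200 mm long, 44 mm wide, about 130 g, lying flat on the bench. Origin in the middle of its underside; y points to the thin end (y = 100 mm, 3 mm thick); its top slopes evenly up to 35 mm at the blunt end (y = -100): 0.16 mm a millimetre. Under the board's load it stays where it is left.
- chart: Tall hole chart: plywood plate 120 mm tall, 100 mm wide, 8 mm thick, about 70 g, with a column of dark holes. Origin at the middle of its bottom edge; z up the plate, x through its thickness, y along its width. It starts upright in one slot of the rack.
- rack: Fixed wooden block, 90 x 120 mm, 42 mm high, with two slots along its y axis at x = -22 and 22 mm, 12 mm wide and 34 mm deep, floor 8 mm above the bench. One holds the tall chart, the other the short chart.
- stand: Fixed easel-like stand, 110 mm wide (y), origin on the bench, open side to -x. Back rest leans back 20 degrees (top further to +x), is 8 mm thick and 65 mm high along the slope; the ledge is square to it, 13 mm deep, with a lip 7 mm high. Their inner corner is the line x = 0, z = 22 mm. A chart lying home has its origin at x = -4, y = 0, z = 23 mm.
- short_wedge: Short pale pale wooden wedge, 90 mm long, 30 mm wide, 14 mm high at most: too low for this job; leave it. Origin under its middle.
- short_chart: Short hole chart, 62 mm tall, 100 mm wide, 8 mm thick, in the other slot of the rack, top 70 mm above the bench; leave it. Origin at the middle of its bottom edge.
- jar: Small amber jar with a black lid, 52 mm diameter, 45 mm high; leave it. Origin under its middle.
- screwdriver: Screwdriver with a black handle, 170 mm long, lying on the bench; leave it.
Mind the look-alikes: they are no part of the job. Leave any green look-alike of the chart alone.

How it is judged:
On the way, in this order (a step that is already met when the one before it is completed fails the run):
1. the blank lies in both saddles, long tenon against the stop, the board still down (y of tenon_end in the frame of board between -0.022 and -0.012 m and x of blank in the frame of board between -0.006 and 0.006 m and z of blank in the frame of board between 0.045 and 0.055 m and angle between the y axis of blank and the y axis of board, either way round below 0.05 rad and height (world z) of board_mark below 0.033 m), for 0.2 s.
2. the wedge holds the board's free end level with the scriber tip (z of board_mark in the frame of scriber_tip between -0.002 and 0.002 m and contact force between wedge and board above 0.5 N), for 0.2 s.
At the end, for the whole second after the job is handed in: Blank in both saddles, long tenon within 7 mm of the stop; board end within 2 mm of the scriber tip's height, carried by the long wedge lying flat; tall chart right way up on the ledge, leaning 0.27 to 0.43 rad, bottom within 6 mm of home, square to 0.1 rad, centred to 20 mm; all at rest (all of step 2 and y of tenon_end in the frame of board between -0.022 and -0.012 m and x of blank in the frame of board between -0.006 and 0.006 m and z of blank in the frame of board between 0.045 and 0.055 m and angle between the y axis of blank and the y axis of board, either way round below 0.05 rad and y of wedge in the frame of board below -0.19 m and angle between wedge's own z axis and vertical below 0.06 rad and angle between chart's own z axis and vertical between 0.27 and 0.43 rad and angle between the y axis of chart and the y axis of stand, either way round below 0.1 rad and y of chart in the frame of stand between -0.02 and 0.02 m and x of chart in the frame of stand between -0.01 and 0.002 m and z of chart in the frame of stand between 0.017 and 0.03 m and contact force between chart and stand above 0.2 N and linear speed of each of chart, blank, wedge below 0.01 m/s); the robot touches nothing.
It fails at once if the height gauge's scriber was moved by more than 2 mm (distance of scriber_tip from where it was at the start of the episode above 0.002 m).
It fails at once if the short wedge, short chart, jar or screwdriver was moved by more than 25 mm (distance of any of short_wedge, short_chart, jar, screwdriver from where it was at the start of the episode above 0.025 m).
It also fails if it takes over 72 s, if anything falls off the work surface, if the arm or the gripper's body presses on something with over 40 N, if the wrist force passes 120 N, or if a joint passes its speed limit or range.

## Robot

A 7-joint arm with a two-finger parallel gripper is mounted at the origin on the work surface. World frame = base frame: x ahead of the robot, y to its left, z up, the work surface at z = 0. Lengths are in m, angles in rad, forces in N, time in s.
With the tool pointing down it reaches from about 0.35 to 0.9 m from the base axis. Payload 8.1 kg.
Tool frame: the origin (TCP) lies on the front face of the gripper's body, between the roots of the fingers; the fingertips stand 66 mm ahead of it and the grasp point (between the pads) lies 47 mm ahead of it (arm.finger_overhang is the distance from the TCP to the fingertips, in m); z points along the fingers, y is the line along which they close (so a half turn about z gives the same grasp; the last joint's range is limited). The gripper opens to 92 mm and grips with 3 to 60 N. Pads are 19 mm wide; open, the fingers measure 130 mm over their backs; the gripper's body (75 mm by 190 mm) begins 47 mm behind the grasp point.
Start: joints at [-1.337, 0.434, 0.025, 1.573, -0.012, 1.134, -0.075], TCP at [0.207, 0.59, 0.292] pointing down, gripper open.
Joint ranges: [-2.62, 2.62], [-0.44, 2.09], [-1.27, 1.32], [0.08, 2.57], [-1.32, 4.46], [0.12, 2], [-2.74, 2.74]. Speed limits (rad/s): [2.22, 2.22, 3.01, 3.01, 3.14, 3.14, 3.14].

## Interface

Orientations are given as a rotation vector (axis times angle).
In Python, from cell import readout, cams, workorder, spotter, arm gives the robot as it stands.
- The arm moves only by the shell command python3 -m creep FILE [FORCE], which reads ROWS from the file FILE. ROWS is a JSON list of rows, 1 to 10 of them, each written [[dx, dy, dz], turn, opening]: dx, dy, dz in a scale on which 1.0 is 0.8 m, then a turn about the tool's z in a scale on which 1.0 is 2 rad, then the opening from 0.0 (shut) to 1.0 (fully open); each row shifts and turns the commanded pose from where the row before left it, along the tool's axes as they then stand; what a row does not reach is not made up. A row lasts 1/10 s, in which the tool goes at most 0.05 m and 0.15 rad, less where a joint would pass 70% of its speed; a pose out of reach is approached as far as the arm can. The fingers move at their own pace and stop on an object; FORCE is the grip in N (left out, the last holds). Time passes only in rows, so rows that do not move let the fingers close. It prints the time, the measured TCP pose, the force, the opening and the grip force at its end. Shift and turn numbers lie between -1 and 1, and a call with a number outside is refused. Input that does not fit is refused with a message, and nothing moves.
- readout.observe(): the state, without advancing time (a new reading comes with each control period).
- cams.get_image(name): name is "scene" or "top"; returns a dict with "image" (480x640x3 uint8, blue, green, red), "fx", "fy", "cx", "cy" (pixels), "distortion" ([k1, k2, p1, p2, k3] as OpenCV has them; the pictures are not rectified), "cam_to_world" (4x4, takes a point from camera to world coordinates). Camera axes: x right, y down, z forward; pixel columns grow to the right and rows downward; lengths in m; the calibration is good to about 2 mm. A picture is of the moment at which its call begins. There is no depth.
- workorder.sign_off(): hands the job in; it is judged then, once.
Trained networks look in a picture, given as the dict that the camera call returned (one of the last four; its "shot" number tells which), for a name from the list of things; names that differ only in an ending like _2 or _b are one class to them, and where a whole thing is asked for, a point or a joint stands for the part that bears it (a point fixed in the world has none). Each returns a list of dicts, best first, with "score" (0 to 1); they miss things now and then, are a little off and sometimes report something else, mostly with a low value. They report only what shows in the picture. A call takes as long as a camera call. They do not tell look-alikes from the thing itself.
- spotter.boxes_of(picture, name): "centre" ([x, y, z] in m, in the coordinates of the camera as it stood for that picture, good to about 4 mm: the middle of the surface that is visible of it).
The state is a dict: "clock": time; "joints": joint angles; "dq": joint speeds; "joint_efforts": joint torques, N m; "position": TCP position; "ee_rot": TCP orientation; "force": force on the tool from outside, world axes, zero at the start; "ft_torque": the same for the moment, N m; "width": opening from 0.0 (shut) to 1.0 (fully open); "gripper_force": force on a finger pad.
Only numpy, scipy, OpenCV 4.12 (cv2) and the standard library are available. Lean on these libraries where they do the work, as an engineer would, in place of code of your own. Each camera call takes 0.05 s, during which the arm holds its last target. There are 200 camera calls.

## Working session

There is one attempt and no reset: what is moved stays moved. The work goes in short steps, Python scripts to look and compute and a shell command to move; the robot and the scene stay as the last step left them, time stands still between calls to the robot, and variables do not carry over. Pictures are saved under pics/ and viewed, at most 10 in all, crops included, and the job is handed in when it is done.

```bash
mkdir -p pics; ls; cat > h.py <<'E'
import numpy as np, cv2
from scipy.spatial.transform import Rotation as R
from cell import readout, cams, workorder, spotter, arm
def K(p): return np.array([[p["fx"],0,p["cx"]],[0,p["fy"],p["cy"]],[0,0,1.]])
def w(p,c): M=np.array(p["cam_to_world"]); return M[:3,:3]@np.array(c)+M[:3,3]
def proj(p,X):
    M=np.linalg.inv(np.array(p["cam_to_world"])); X=np.atleast_2d(X).astype(float)
    c=X@M[:3,:3].T+M[:3,3]
    return cv2.projectPoints(c,np.zeros(3),np.zeros(3),K(p),np.array(p["distortion"]))[0].reshape(-1,2)
def ray(p,uv,z):
    uv=np.array(uv,float).reshape(-1,1,2)
    n=cv2.undistortPoints(uv,K(p),np.array(p["distortion"])).reshape(-1,2)
    M=np.array(p["cam_to_world"]); d=np.c_[n,np.ones(len(n))]@M[:3,:3].T; o=M[:3,3]
    return o+d*((z-o[2])/d[:,2])[:,None]
def st():
    s=readout.observe(); r=R.from_rotvec(s["ee_rot"]).as_matrix()
    return s,np.array(s["position"]),r
E
python3 - <<'E'
from h import *
for n in("scene","top"):
    p=cams.get_image(n); cv2.imwrite(f"pics/{n}0.png",p["image"])
    print(n,p["fx"],np.round(p["cam_to_world"],3).tolist())
    for t in "blank rest cradle board scriber_tip gauge wedge chart rack stand short_wedge short_chart jar screwdriver".split():
        print(t,[(round(d["score"],2),np.round(w(p,d["centre"]),3).tolist()) for d in spotter.boxes_of(p,t)[:3]])
s,x,r=st(); print(x,r.round(3).tolist(),s["force"],s["width"])
E
```

```text
pics
scene 450.8337322647244 [[-0.346, 0.542, -0.766, 1.334], [0.938, 0.188, -0.29, 0.264], [-0.014, -0.819, -0.574, 0.672], [0.0, 0.0, 0.0, 1.0]]
blank [(0.93, [0.664, -0.239, 0.046])]
rest [(0.61, [0.679, -0.24, 0.012])]
cradle [(0.7, [0.516, 0.076, 0.03])]
board [(0.6, [0.515, 0.067, 0.031])]
scriber_tip [(0.62, [0.463, 0.362, 0.057]), (0.52, [0.635, -0.061, 0.045])]
gauge [(0.88, [0.647, -0.06, 0.036])]
wedge [(0.49, [0.665, -0.24, 0.051])]
chart [(0.85, [0.42, 0.368, 0.091]), (0.78, [0.296, 0.298, 0.075])]
rack [(0.96, [0.474, 0.361, 0.031])]
stand [(0.82, [0.657, 0.21, 0.016])]
short_wedge [(0.72, [0.591, -0.471, 0.01])]
short_chart [(0.59, [0.461, 0.361, 0.058])]
jar [(0.97, [0.745, 0.076, 0.036]), (0.45, [0.68, -0.238, 0.01])]
screwdriver [(0.67, [0.77, -0.166, 0.017])]
top 437.74839692897064 [[0.04, -0.975, 0.22, 0.3], [-0.999, -0.039, 0.008, -0.046], [0.0, -0.221, -0.975, 1.11], [0.0, 0.0, 0.0, 1.0]]
blank [(0.63, [0.652, -0.249, 0.054])]
rest [(0.61, [0.644, -0.243, 0.012])]
cradle [(0.6, [0.488, 0.063, 0.03])]
board [(0.71, [0.485, 0.062, 0.03]), (0.55, [0.643, -0.244, 0.01])]
scriber_tip [(0.54, [0.619, -0.06, 0.041])]
gauge [(0.77, [0.626, -0.057, 0.022]), (0.3, [0.758, -0.167, 0.022])]
wedge [(0.93, [0.474, -0.303, 0.019])]
chart [(0.9, [0.293, 0.296, 0.08]), (0.69, [0.411, 0.358, 0.129]), (0.49, [0.453, 0.355, 0.067])]
rack [(0.69, [0.435, 0.355, 0.043])]
stand [(0.79, [0.635, 0.208, 0.033]), (0.56, [0.761, -0.163, 0.024])]
short_wedge [(0.87, [0.583, -0.472, 0.005])]
short_chart [(0.47, [0.457, 0.357, 0.067]), (0.28, [0.618, -0.062, 0.042])]
jar [(0.56, [0.728, 0.074, 0.044])]
screwdriver [(0.66, [0.759, -0.163, 0.02]), (0.62, [0.475, -0.301, 0.02])]
[0.20656637 0.58988621 0.29222818] [[-0.944, 0.331, 0.0], [0.331, 0.944, 0.0], [-0.0, 0.0, -1.0]] [-0.97658407  0.28728402 -0.15051459] 0.9991014753193497
```

View pics/top0.png

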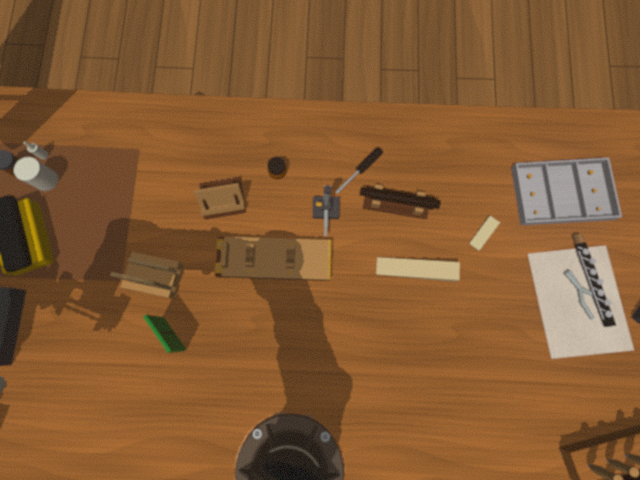

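View pics/scene0.png

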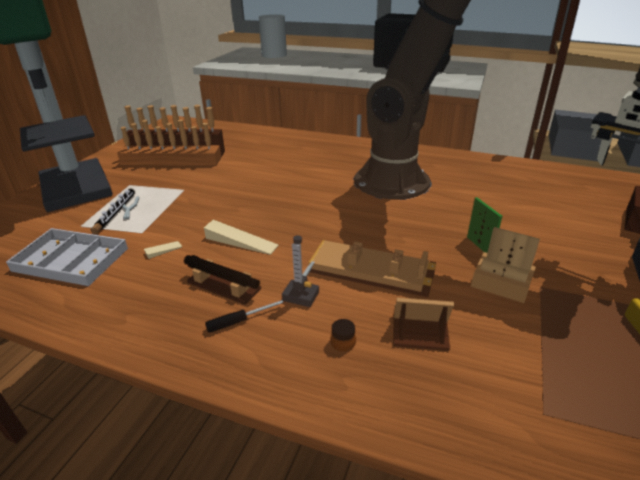

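Top view: the cradle spans px (216–332, 237–279) with its hinge at the left (world +y), the blank is at (400,197), the wedge at (418,268), the stand at (220,197) and the rack at (150,273). The green look-alike is at (165,333). Next I'll enlarge both views for precise corners.

```bash
python3 - <<'E'
from h import *
a=cv2.imread("pics/top0.png")[130:360,100:470]; cv2.imwrite("pics/t1.png",cv2.resize(cv2.convertScaleAbs(a,alpha=1.6,beta=15),(740,460),interpolation=3))
a=cv2.imread("pics/top0.png")[170:290,350:500]; 
b=cv2.imread("pics/scene0.png")[190:360,180:550]; cv2.imwrite("pics/s1.png",cv2.resize(cv2.convertScaleAbs(b,alpha=1.5,beta=15),(777,357),interpolation=3))
E
```

```text
(no output)
```

View pics/t1.png

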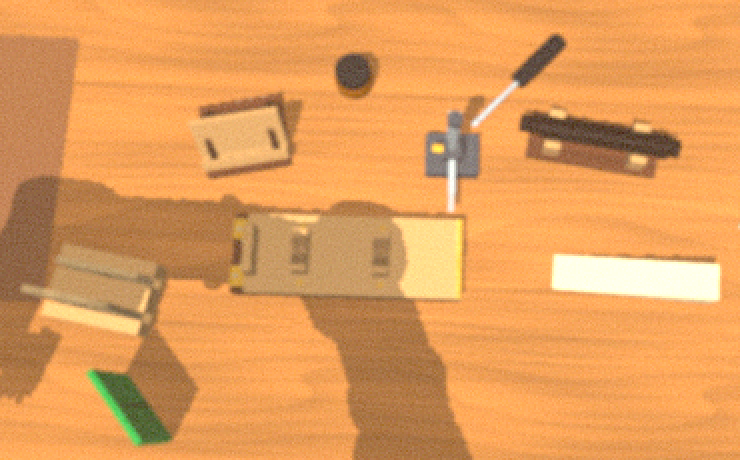

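View pics/s1.png

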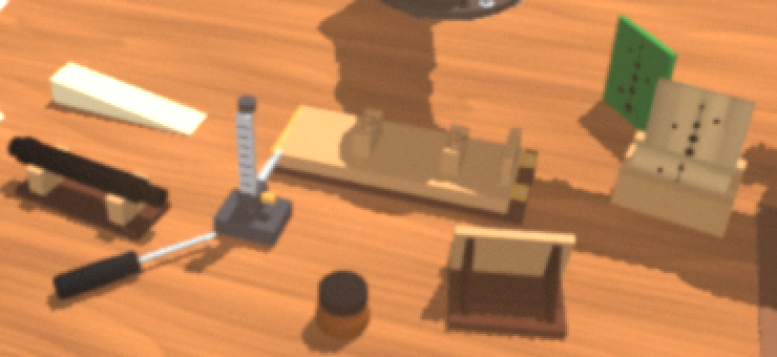

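The crops show the wedge's thin end already facing the cradle (t1 corners (552,254), (720,263), (719,301), (552,291)), and the tall plain chart in the rack slot nearer the robot. I still need to know which end of the blank has the collar, so I'll compose one detailed zoom.

```bash
python3 - <<'E'
from h import *
T=cv2.imread("pics/top0.png");S=cv2.imread("pics/scene0.png")
def z(a,x,y,w,h,al): return cv2.resize(cv2.convertScaleAbs(a[y:y+h,x:x+w],alpha=al,beta=25),(400,300),interpolation=3)
c=np.vstack([np.hstack([z(T,350,160,100,75,2.2),z(S,175,235,100,75,2.2)]),np.hstack([z(T,105,170,150,112,1.6),z(S,380,220,160,120,1.6)])])
cv2.imwrite("pics/z1.png",c)
E
```

```text
(no output)
```

View pics/z1.png

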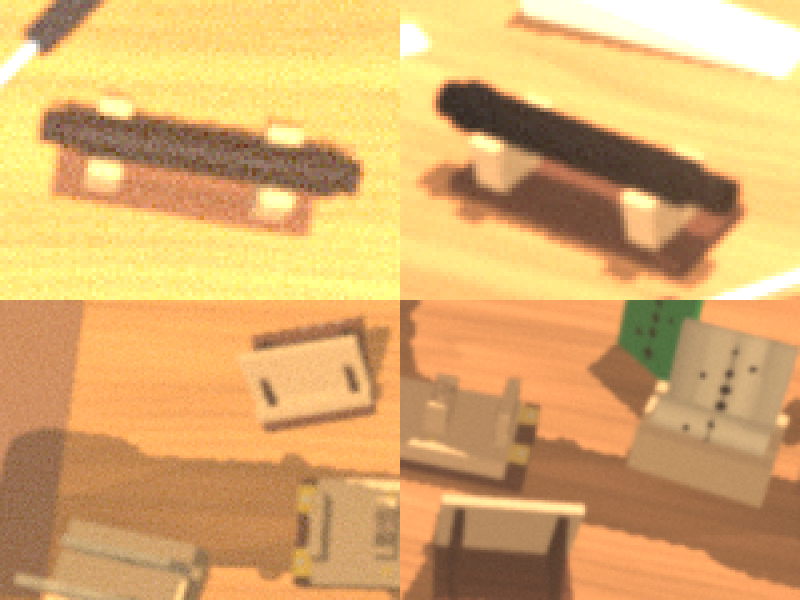

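The long tenon points at +y (towards the hinge) and the collar is at the −y end, so the blank needs no half turn. Next I'll compute positions from these picks and zoom the rack and cradle.

```bash
python3 - <<'E'
from h import *
ps=cams.get_image("scene");pt=cams.get_image("top")
T=pt["image"];S=ps["image"]
def z(a,x,y,w,h,al): return cv2.resize(cv2.convertScaleAbs(a[y:y+h,x:x+w],alpha=al,beta=25),(400,300),interpolation=3)
c=np.vstack([np.hstack([z(T,100,235,100,75,1.7),z(T,210,210,140,105,1.5)]),np.hstack([z(S,465,220,80,60,1.7),z(S,270,220,120,90,1.5)])])
cv2.imwrite("pics/z2.png",c)
def rep(n,p,uv,zz):
    X=np.vstack([ray(p,u,k) for u,k in zip(uv,zz)]); d=X[1]-X[0]; print(n,X.round(4).tolist(),"mid",X[:2].mean(0).round(4),"len",np.linalg.norm(d).round(4),"dir",np.degrees(np.arctan2(d[1],d[0])).round(1))
rep("blank top",pt,[(439.5,205),(360.5,191.25)],[.042,.042])
sc=lambda x,y:(175+(x-400)/4,235+y/4)
rep("blank scene",ps,[sc(440,100),sc(737,195)],[.042,.042])
t=lambda x,y:(100+x/2,130+y/2)
rep("wedge -x",pt,[t(719,301),t(552,291)],[.035,.003]); rep("wedge +x",pt,[t(720,263),t(552,254)],[.035,.003])
rep("wedge blunt",pt,[t(719,301),t(720,263)],[.035,.035])
rep("board free",pt,[t(461,298),t(464,215)],[.03,.03]);rep("board -x",pt,[t(461,298),t(232,292)],[.03,.03])
rep("stand scene top",ps,[(396,298.8),(453.6,301.2)],[.083,.083]);rep("stand top back",pt,[(241.9,181.25),(195,188.75)],[.0803,.0803])
E
```

```text
blank top [[0.6408, -0.3493, 0.042], [0.6697, -0.1485, 0.042]] mid [ 0.6553 -0.2489  0.042 ] len 0.2029 dir 81.8
blank scene [[0.6465, -0.3508, 0.042], [0.6669, -0.1428, 0.042]] mid [ 0.6567 -0.2468  0.042 ] len 0.209 dir 84.4
wedge -x [[0.4512, -0.3957, 0.035], [0.4597, -0.1954, 0.003]] mid [ 0.4554 -0.2956  0.019 ] len 0.203 dir 87.6
wedge +x [[0.4986, -0.3985, 0.035], [0.5075, -0.195, 0.003]] mid [ 0.503  -0.2968  0.019 ] len 0.2063 dir 87.5
wedge blunt [[0.4512, -0.3957, 0.035], [0.4986, -0.3985, 0.035]] mid [ 0.4749 -0.3971  0.035 ] len 0.0475 dir -3.4
board free [[0.4425, -0.0793, 0.03], [0.5481, -0.0797, 0.03]] mid [ 0.4953 -0.0795  0.03  ] len 0.1055 dir -0.2
board -x [[0.4425, -0.0793, 0.03], [0.4388, 0.2044, 0.03]] mid [0.4406 0.0625 0.03  ] len 0.2837 dir 90.8
stand scene top [[0.6632, 0.1586, 0.083], [0.6334, 0.2663, 0.083]] mid [0.6483 0.2125 0.083 ] len 0.1117 dir 105.5
stand top back [[0.6706, 0.1498, 0.0803], [0.6463, 0.2637, 0.0803]] mid [0.6585 0.2068 0.0803] len 0.1165 dir 102.1
```

View pics/z2.png

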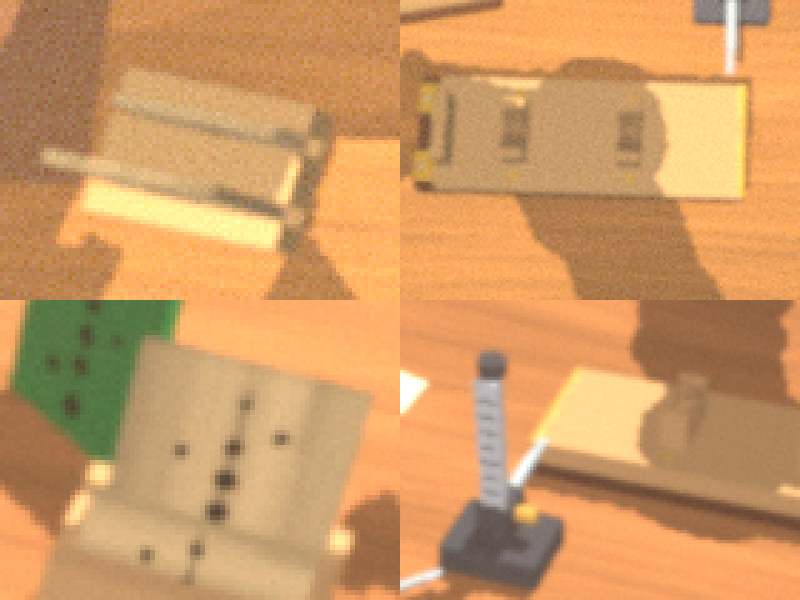

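z2 shows the rack with the tall chart's top edge (left end composite (45,157), right about (215,192)), the board's free brass end at (745,82–200), the saddles at (515,130) and (630,133), and the scriber crossing at (725,0–70). I'll compute these while turning the tool towards the blank.

The manual's scale: shifts go in shares of 0.8 m and turns go in shares of 2 rad. Converting my numbers, 0.136 rad / 2 = 0.068.

```bash
cat >> h.py <<'E'
def go(g,ang):
    "print tool-frame delta to put grasp point at g, closing direction at angle ang (deg, mod 180)"
    s,x,r=st(); tip=x+r[:,2]*.047; d=r.T@(np.array(g)-tip)
    a=np.degrees(np.arctan2(r[1,1],r[0,1])); t=-((ang-a+90)%180-90)
    print("grasp",tip.round(4),"ang",round(a,1),"| tool delta",d.round(4),"turn",np.radians(t).round(3),"| w",round(s["width"],3),"F",np.round(s["force"],1),"gf",round(s["gripper_force"],1),"j7",round(s["joints"][6],2),"t",round(s["clock"],2))
E
echo '[[[0, 0, 0], 0.068, 0.65], [[0, 0, 0], 0.068, 0.65], [[0, 0, 0], 0.068, 0.65], [[0, 0, 0], 0.068, 0.65], [[0, 0, 0], 0.068, 0.65], [[0, 0, 0], 0.068, 0.65], [[0, 0, 0], 0.068, 0.65], [[0, 0, 0], 0.068, 0.65], [[0, 0, 0], 0.068, 0.65], [[0, 0, 0], 0.068, 0.65]]' > mv.in && python3 -m creep mv.in 25
python3 - <<'E'
from h import *
go((.656,-.248,.14),-7)
pt=cams.get_image("top");ps=cams.get_image("scene")
def rep(n,p,uv,zz):
    X=np.vstack([ray(p,u,k) for u,k in zip(uv,zz)]); d=X[1]-X[0]; print(n,X.round(4).tolist(),"mid",X[:2].mean(0).round(4),"len",np.linalg.norm(d).round(4),"dir",np.degrees(np.arctan2(d[1],d[0])).round(1))
rep("saddles",pt,[(290.5,256.5),(250.25,255.5)],[.05,.05])
rep("chart top",pt,[(153.75,283),(111.25,274.25)],[.128,.128])
rep("chart scene",ps,[(494,228),(539.4,239)],[.128,.128])
b=lambda x,y:(210+(x-400)*.35,210+y*.35)
rep("board +x",pt,[b(747,84),b(440,80)],[.03,.03]);rep("scriber",pt,[b(728,72),b(731,5)],[.041,.041])
e=lambda x,y:(270+(x-400)*.3,220+(y-300)*.3)
rep("board free scene",ps,[e(575,370),e(535,438)],[.03,.03]); rep("scriber scene",ps,[e(545,442),e(515,484)],[.041,.041])
for n,p in(("top",pt),("sc",ps)):
  for q in("wedge","chart","stand","blank","board"): print(n,q,[(round(d["score"],2),np.round(w(p,d["centre"]),3).tolist()) for d in spotter.boxes_of(p,q)[:2]])
E
```

```text
clock: 2.6
position: [0.2065, 0.5899, 0.2923]
ee_rot: [-2.363, -2.071, -0.0]
force: [-0.4, 0.6, -0.6]
width: 0.649
gripper_force: 0.0
grasp [0.2065 0.5899 0.2453] ang -7.5 | tool delta [-0.7717  0.5555  0.1052] turn -0.009 | w 0.649 F [-0.4  0.6 -0.6] gf 0.0 j7 -1.31 t 2.6
saddles [[0.4915, 0.0214, 0.05], [0.49, 0.1204, 0.05]] mid [0.4907 0.0709 0.05  ] len 0.099 dir 90.8
chart top [[0.4051, 0.3189, 0.128], [0.4211, 0.4157, 0.128]] mid [0.4131 0.3673 0.128 ] len 0.0981 dir 80.6
chart scene [[0.408, 0.3217, 0.128], [0.4215, 0.4182, 0.128]] mid [0.4147 0.3699 0.128 ] len 0.0973 dir 82.1
board +x [[0.5431, -0.0785, 0.03], [0.5358, 0.193, 0.03]] mid [0.5395 0.0572 0.03  ] len 0.2715 dir 91.5
scriber [[0.5507, -0.0611, 0.041], [0.6119, -0.0617, 0.041]] mid [ 0.5813 -0.0614  0.041 ] len 0.0612 dir -0.5
board free scene [[0.4476, -0.076, 0.03], [0.5384, -0.0728, 0.03]] mid [ 0.493  -0.0744  0.03  ] len 0.0908 dir 2.0
scriber scene [[0.5541, -0.0587, 0.041], [0.6048, -0.0607, 0.041]] mid [ 0.5794 -0.0597  0.041 ] len 0.0508 dir -2.2
top wedge [(0.69, [0.477, -0.305, 0.019]), (0.37, [0.486, 0.062, 0.029])]
top chart [(0.74, [0.581, -0.472, 0.007]), (0.66, [0.41, 0.358, 0.129])]
top stand [(0.91, [0.634, 0.208, 0.034])]
top blank [(0.71, [0.651, -0.247, 0.055])]
top board [(0.58, [0.487, 0.061, 0.028])]
sc wedge [(0.98, [0.492, -0.305, 0.015])]
sc chart [(0.85, [0.298, 0.298, 0.075]), (0.8, [0.421, 0.37, 0.094])]
sc stand [(0.93, [0.658, 0.215, 0.017])]
sc blank [(0.74, [0.668, -0.241, 0.048])]
sc board [(0.62, [0.513, 0.067, 0.033])]
```

Converted, -0.038 m / 0.8 = -0.0475, 0.028 m / 0.8 = 0.035.

```bash
echo '[[[-0.0475, 0.035, 0], 0, 0.65], [[-0.0475, 0.035, 0], 0, 0.65], [[-0.0475, 0.035, 0], 0, 0.65], [[-0.0475, 0.035, 0], 0, 0.65], [[-0.0475, 0.035, 0], 0, 0.65], [[-0.0475, 0.035, 0], 0, 0.65], [[-0.0475, 0.035, 0], 0, 0.65], [[-0.0475, 0.035, 0], 0, 0.65], [[-0.0475, 0.035, 0], 0, 0.65], [[-0.0475, 0.035, 0], 0, 0.65]]' > mv.in && python3 -m creep mv.in >/dev/null
echo '[[[-0.0475, 0.035, 0], 0, 0.65], [[-0.0475, 0.035, 0], 0, 0.65], [[-0.0475, 0.035, 0], 0, 0.65], [[-0.0475, 0.035, 0], 0, 0.65], [[-0.0475, 0.035, 0], 0, 0.65], [[-0.0475, 0.035, 0], 0, 0.65], [[-0.0475, 0.035, 0], 0, 0.65], [[-0.0475, 0.035, 0], 0, 0.65], [[-0.0375, 0.0275, 0], 0, 0.65], [[0, 0, 0], 0, 0.65]]' > mv.in && python3 -m creep mv.in >/dev/null
python3 -c "
from h import *
go((.656,-.248,.042),-7)"
```

```text
grasp [ 0.639  -0.1911  0.245 ] ang -7.6 | tool delta [-0.0533  0.0242  0.2032] turn -0.01 | w 0.654 F [-0.6 -0.2 -0.2] gf 0.0 j7 0.37 t 5.2
```

Converted, 0.04 m / 0.8 = 0.05, 0.03 m / 0.8 = 0.0375, -0.01 rad / 2 = -0.005.

```bash
echo '[[[-0.0338, 0.015, 0.025], -0.005, 0.65], [[-0.0325, 0.015, 0.05], 0, 0.65], [[0, 0, 0.05], 0, 0.65], [[0, 0, 0.05], 0, 0.65], [[0, 0, 0.0375], 0, 0.65], [[0, 0, 0.025], 0, 0.65], [[0, 0, 0.0163], 0, 0.65], [[0, 0, 0], 0, 0.65]]' > mv.in && python3 -m creep mv.in
python3 -c "
from h import *
go((.656,-.248,.042),-7)"
```

```text
clock: 6.0
position: [0.6553, -0.2393, 0.0876]
ee_rot: [-2.344, -2.088, 0.002]
force: [-0.8, -0.0, 0.1]
width: 0.649
gripper_force: 0.0
grasp [ 0.6551 -0.2392  0.0406] ang -6.6 | tool delta [-0.0086  0.0019 -0.0015] turn 0.007 | w 0.649 F [-0.8 -0.   0.1] gf 0.0 j7 0.55 t 6.0
```

Converted, -0.009 m / 0.8 = -0.0113, -0.001 m / 0.8 = -0.0013.

```bash
echo '[[[-0.0113, 0, -0.0013], 0, 0.65], [[0, 0, 0], 0, 0.65], [[0, 0, 0], 0, 0.1], [[0, 0, 0], 0, 0.1], [[0, 0, 0], 0, 0.1], [[0, 0, 0], 0, 0.1], [[0, 0, 0], 0, 0.1], [[0, 0, 0], 0, 0.1]]' > mv.in && python3 -m creep mv.in 25
python3 -c "
from h import *
go((.4907,-.248,.15),1)"
```

```text
clock: 6.8
position: [0.6565, -0.2489, 0.0909]
ee_rot: [2.344, 2.088, 0.003]
force: [5.9, -0.1, 0.2]
width: 0.292
gripper_force: 24.9
grasp [ 0.6567 -0.2489  0.0439] ang -6.6 | tool delta [-0.0183 -0.1646 -0.1066] turn -0.133 | w 0.292 F [ 5.9 -0.1  0.2] gf 24.9 j7 0.56 t 6.8
```

Converted, -0.045 m / 0.8 = -0.0563, -0.04 m / 0.8 = -0.05, -0.133 rad / 2 = -0.0665.

```bash
echo '[[[0, 0, -0.0125], 0, 0.1], [[0, 0, -0.0375], 0, 0.1], [[0, 0, -0.05], 0, 0.1], [[0, 0, -0.0375], 0, 0.1], [[0, -0.0375, 0], 0, 0.1], [[0, -0.0563, 0], 0, 0.1], [[0, -0.0563, 0], 0, 0.1], [[0, -0.0563, 0], 0, 0.1], [[0, 0, 0], -0.0665, 0.1], [[0, 0, 0], 0, 0.1]]' > mv.in && python3 -m creep mv.in
python3 - <<'E'
from h import *
go((.4907,.066,.12),1)
for n in("top","scene"):
    p=cams.get_image(n); cv2.imwrite(f"pics/{n}_c.png",p["image"]); print([(round(d["score"],2),np.round(w(p,d["centre"]),3).tolist()) for d in spotter.boxes_of(p,"blank")[:2]])
T=cv2.imread("pics/scene_c.png"); cv2.imwrite("pics/c1.png",cv2.resize(cv2.convertScaleAbs(T[130:330,150:450],alpha=1.5,beta=20),(750,500),interpolation=3))
E
```

```text
clock: 7.8
position: [0.4894, -0.2297, 0.2006]
ee_rot: [-2.2, -2.24, -0.001]
force: [-0.0, 0.2, -1.0]
width: 0.298
gripper_force: 24.9
grasp [ 0.4894 -0.2296  0.1536] ang 1.0 | tool delta [0.2955 0.0067 0.034 ] turn 0.001 | w 0.298 F [-0.   0.2 -1. ] gf 24.9 j7 0.68 t 7.8
[]
[(0.72, [0.504, -0.189, 0.154])]
```

View pics/c1.png

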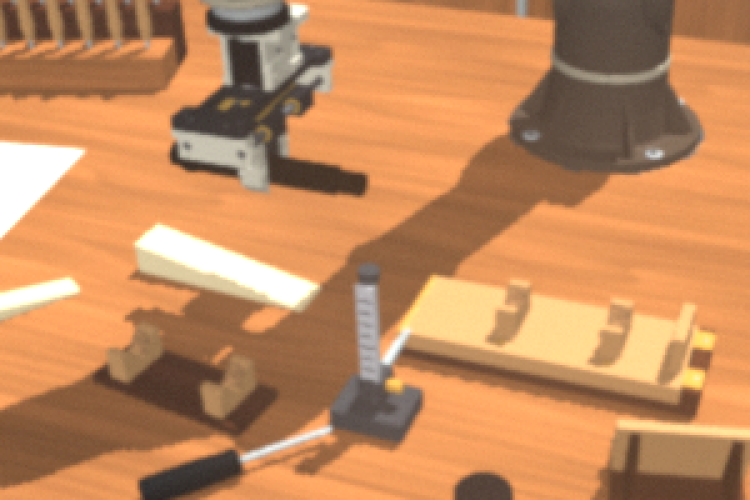

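The blank is held level, and its long tenon tip is at crop (367,184), towards the cradle. I'll check the tip position before moving over.

Converted, 0.045 m / 0.8 = 0.0563, 0.03 m / 0.8 = 0.0375.

```bash
python3 -c "
from h import *
p=cams.get_image('scene'); print(ray(p,(296.6,203.6),.152))"
echo '[[[0.0375, 0.0025, 0], 0, 0.1], [[0.0563, 0.0025, 0], 0, 0.1], [[0.0563, 0.0025, 0], 0, 0.1], [[0.0563, 0, 0], 0, 0.1], [[0.0563, 0, 0], 0, 0.1], [[0.0563, 0, 0], 0, 0.1], [[0.0375, 0, 0.0125], 0, 0.1], [[0.0125, 0, 0.025], 0, 0.1], [[0, 0, 0], 0, 0.1], [[0, 0, 0], 0, 0.1]]' > mv.in && python3 -m creep mv.in
python3 -c "
from h import *
go((.4907,.066,.067),1)"
```

```text
[[ 0.48902998 -0.12349864  0.152     ]]
clock: 9.05
position: [0.4923, 0.0644, 0.1702]
ee_rot: [2.204, 2.239, -0.002]
force: [0.7, 0.2, -1.5]
width: 0.299
gripper_force: 24.9
grasp [0.4922 0.0644 0.1232] ang 0.9 | tool delta [ 0.0017 -0.0015  0.0562] turn -0.002 | w 0.299 F [ 0.7  0.2 -1.5] gf 24.9 j7 0.1 t 9.05
```

Converted, 0.02 m / 0.8 = 0.025, 0.015 m / 0.8 = 0.0188.

```bash
echo '[[[-0.0013, -0.0013, 0.025], 0, 0.1], [[0, 0, 0.0188], 0, 0.1], [[0, 0, 0.015], 0, 0.1], [[0, 0, 0.0075], 0, 0.1], [[0, 0, 0.0038], 0, 0.1], [[0, 0, 0], 0, 0.1], [[0, 0, 0], 0, 0.1]]' > mv.in && python3 -m creep mv.in
python3 -c "
from h import *
go((.4907,.073,.064),1)"
```

```text
clock: 9.75
position: [0.4915, 0.064, 0.1147]
ee_rot: [2.203, 2.24, 0.001]
force: [0.0, -0.4, -2.5]
width: 0.298
gripper_force: 24.9
grasp [0.4915 0.064  0.0677] ang 1.0 | tool delta [ 0.009  -0.0007  0.0037] turn -0.001 | w 0.298 F [ 0.  -0.4 -2.5] gf 24.9 j7 0.17 t 9.75
```

Converted, 0.002 m / 0.8 = 0.0025, 0.001 m / 0.8 = 0.0013.

```bash
echo '[[[0, 0, 0.0025], 0, 0.1], [[0, 0, 0.0013], 0, 0.1], [[0, 0, 0], 0, 0.1]]' > mv.in && python3 -m creep mv.in | grep -E "pos|force"
echo '[[[0.0038, 0, 0], 0, 0.1], [[0.0025, 0, 0], 0, 0.1], [[0, 0, 0], 0, 0.1]]' > mv.in && python3 -m creep mv.in | grep -E "pos|force"
echo '[[[0.0025, 0, 0], 0, 0.1], [[0, 0, 0], 0, 0.1]]' > mv.in && python3 -m creep mv.in | grep -E "pos|force"
echo '[[[0.0025, 0, 0], 0, 0.1], [[0, 0, 0], 0, 0.1]]' > mv.in && python3 -m creep mv.in | grep -E "pos|force"
```

```text
position: [0.4913, 0.0642, 0.1113]
force: [0.7, -0.6, -1.2]
gripper_force: 24.9
position: [0.4911, 0.0697, 0.1113]
force: [-0.3, 0.3, -1.9]
gripper_force: 24.9
position: [0.491, 0.0715, 0.1112]
force: [0.4, 0.4, -2.7]
gripper_force: 24.9
position: [0.491, 0.0734, 0.1112]
force: [-0.6, 0.5, -0.3]
gripper_force: 24.9
```

Converted, 0.001 m / 0.8 = 0.0013.

```bash
echo '[[[0.0013, 0, 0.0013], 0, 0.1], [[0, 0, 0], 0, 0.1]]' > mv.in && python3 -m creep mv.in | grep -E "pos|^force"
echo '[[[0.0019, 0, 0], 0, 0.1], [[0, 0, 0], 0, 0.1]]' > mv.in && python3 -m creep mv.in | grep -E "pos|^force"
echo '[[[0.0019, 0, 0], 0, 0.1], [[0, 0, 0], 0, 0.1]]' > mv.in && python3 -m creep mv.in | grep -E "pos|^force"
```

```text
position: [0.4913, 0.0737, 0.1106]
force: [-0.6, -2.1, 5.1]
position: [0.4913, 0.0745, 0.1106]
force: [-0.5, -5.7, 4.2]
position: [0.4913, 0.0746, 0.1106]
force: [-0.4, -9.0, 4.9]
```

Both contacts are felt: −9 N from the stop and +5 N upward from the saddles. I'll relax, release and rise.

Converted, -0.04 m / 0.8 = -0.05, -0.03 m / 0.8 = -0.0375.

```bash
echo '[[[-0.0025, 0, 0], 0, 0.1], [[0, 0, 0], 0, 0.4], [[0, 0, 0], 0, 0.6], [[0, 0, 0], 0, 0.6], [[0, 0, 0], 0, 0.6], [[0, 0, -0.0125], 0, 0.6], [[0, 0, -0.0375], 0, 0.6], [[0, 0, -0.05], 0, 0.6], [[0, 0, -0.05], 0, 0.6], [[0, 0, -0.0375], 0, 0.6]]' > mv.in && python3 -m creep mv.in | grep -E "pos|^force"
python3 - <<'E'
from h import *
go((.477,-.37,.15),-2.4)
p=cams.get_image("top"); cv2.imwrite("pics/top_d.png",p["image"])
print([(round(d["score"],2),np.round(w(p,d["centre"]),3).tolist()) for d in spotter.boxes_of(p,"blank")[:2]])
E
```

```text
position: [0.4912, 0.0748, 0.2632]
force: [1.1, -0.8, -0.3]
grasp [0.4913 0.0748 0.2162] ang 0.9 | tool delta [-0.4445 -0.0216  0.0659] turn 0.058 | w 0.6 F [ 1.1 -0.8 -0.3] gf 0.0 j7 -0.02 t 12.35
[(0.87, [0.492, 0.018, 0.074]), (0.74, [0.76, -0.166, 0.021])]
```

Converted, -0.048 m / 0.8 = -0.06, -0.045 m / 0.8 = -0.0563, 0.058 rad / 2 = 0.029.

```bash
echo '[[[-0.0375, -0.0025, 0], 0.029, 0.75], [[-0.0563, 0, 0], 0, 0.75], [[-0.06, 0, 0], 0, 0.75], [[-0.06, 0, 0], 0, 0.75], [[-0.06, 0, 0], 0, 0.75], [[-0.06, 0, 0], 0, 0.75], [[-0.06, 0, 0], 0, 0.75], [[-0.06, 0, 0.025], 0, 0.75], [[-0.06, 0, 0.025], 0, 0.75], [[-0.0375, 0, 0.025], 0, 0.75]]' > mv.in && python3 -m creep mv.in >/dev/null
python3 - <<'E'
from h import *
go((.4758,-.374,.023),-2.4)
for n,b in(("top",(310,215,40,30)),("scene",(290,220,60,45))):
    ims=[cams.get_image(n) for _ in range(8)]; a=np.mean([i["image"].astype(float) for i in ims],0); np.save(f"pics/{n}_avg.npy",a)
    x,y,w_,h_=b; c=np.clip(a[y:y+h_,x:x+w_]*1.5+10,0,255).astype(np.uint8)
    cv2.imwrite(f"pics/{n}_m.png",cv2.resize(c,(400,300),interpolation=cv2.INTER_CUBIC))
    t=ims[-1]; 
cv2.imwrite("pics/m1.png",np.hstack([cv2.imread("pics/top_m.png"),cv2.imread("pics/scene_m.png")]))
E
```

```text
grasp [ 0.4714 -0.3655  0.1539] ang -2.5 | tool delta [-0.0081  0.0048  0.131 ] turn -0.002 | w 0.745 F [-0.7  0.1  0.3] gf 0.0 j7 0.91 t 13.45
```

View pics/m1.png

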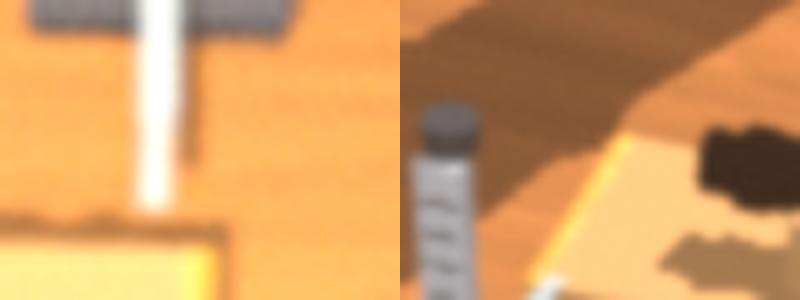

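m1: in the top crop the scriber tip is at (154,212) and the board corner at (217,240). In the scene crop the tip is near (558,277), just at the brass strip's near corner. I'll read the tip numerically from the averaged frame, then take the wedge.

Converted, 0.035 m / 0.8 = 0.0438, 0.03 m / 0.8 = 0.0375.

```bash
python3 - <<'E'
from h import *
a=np.load("pics/scene_avg.npy"); print("scene B u300-319 v256-275"); print(a[256:276,300:320,0].astype(int))
print("R"); print(a[256:272,300:320,2].astype(int))
b=np.load("pics/top_avg.npy"); print("top B u321-329 v228-240"); print(b[228:241,320:335,0].astype(int))
E
echo '[[[-0.01, 0.0063, 0.0375], 0, 0.75], [[0, 0, 0.0438], 0, 0.75], [[0, 0, 0.0375], 0, 0.75], [[0, 0, 0.025], 0, 0.75], [[0, 0, 0.0125], 0, 0.75], [[0, 0, 0.0075], 0, 0.75], [[0, 0, 0], 0, 0.75]]' > mv.in && python3 -m creep mv.in >/dev/null
python3 -c "
from h import *
go((.4758,-.374,.023),-2.4)"
```

```text
scene B u300-319 v256-275
[[ 94  74  56  50  50  50  50  50  51  50  52  54  57  63  72  80  83  83
   83  83]
 [ 95  75  56  50  51  50  50  50  49  50  51  54  60  68  76  82  83  83
   83  83]
 [ 96  75  57  51  50  50  51  50  49  50  53  58  64  72  79  83  83  83
   83  83]
 [ 95  77  59  52  51  50  50  50  50  51  57  62  71  77  82  83  84  83
   83  83]
 [ 95  78  60  53  52  51  51  51  52  55  63  75  86  90  88  84  83  83
   83  83]
 [ 96  79  61  53  51  52  51  52  52  57  74  99 117 118 105  89  84  83
   83  83]
 [ 97  79  61  53  52  51  52  51  51  61  90 125 142 138 115  90  82  82
   82  83]
 [ 98  80  62  53  51  51  51  51  54  76 111 139 142 120  90  75  74  76
   78  79]
 [ 99  83  63  53  51  51  51  55  72 105 134 144 128  92  65  58  60  63
   67  70]
 [100  84  65  54  52  52  55  72 103 133 147 138 107  70  54  52  53  54
   55  56]
 [100  84  66  56  53  56  69 103 136 152 147 121  83  58  52  52  52  52
   52  52]
 [100  84  66  57  56  63  91 130 153 154 134  98  65  53  51  52  52  51
   52  51]
 [ 97  84  68  59  61  80 117 147 156 144 112  73  52 
[... 2276 characters left out ...]
 60  94 141 161 141  96  62  52  56  58  57  59  56]
 [ 57  52  63  98 143 162 140  98  64  53  52  55  57  58  56]
 [ 59  57  64  96 139 156 137  94  58  54  57  56  57  57  60]
 [ 51  51  59  87 118 133 116  83  61  57  57  55  58  57  54]
 [ 45  46  53  63  78  86  78  65  54  55  55  53  56  53  57]
 [ 40  43  40  46  48  51  46  47  43  43  47  44  49  54  54]
 [ 46  44  46  48  45  43  40  42  43  43  43  44  45  52  56]
 [ 66  67  68  65  65  65  63  59  61  56  49  43  46  52  58]
 [ 86  86  86  84  86  86  85  85  81  71  58  48  46  54  59]]
grasp [ 0.4774 -0.3702  0.0237] ang -2.4 | tool delta [-0.0039 -0.0015  0.0007] turn 0.001 | w 0.749 F [ 0.4 -0.2  0.4] gf 0.0 j7 1.02 t 14.95
```

The manual's scale: shifts go in shares of 0.8 m and turns go in shares of 2 rad. Converting my numbers, -0.004 m / 0.8 = -0.005, -0.001 m / 0.8 = -0.0013.

```bash
echo '[[[-0.005, -0.0013, 0], 0, 0.75], [[0, 0, 0], 0, 0.2], [[0, 0, 0], 0, 0.2], [[0, 0, 0], 0, 0.2], [[0, 0, 0], 0, 0.2], [[0, 0, 0], 0, 0.2]]' > mv.in && python3 -m creep mv.in 30 | grep -E "pos|force|wid"
python3 - <<'E'
from h import *
pt=cams.get_image("top");ps=cams.get_image("scene")
bt=ray(pt,(331.2,239.0),.03)[0]; bs=ray(ps,(308.0,261.7),.03)[0]; print("mark",bt,bs)
off=bt-bs
for z in np.arange(.034,.05,.002):
    a=ray(pt,(325,235.6),z)[0]; s=ray(ps,(312.7,261.0),z)[0]
    print(round(z,3),"top-mark",(a-bt)[:2].round(4),"scene-mark",(s-bs)[:2].round(4))
go((.4758,-.374,.023),-2.4)
E
```

```text
position: [0.4764, -0.374, 0.071]
force: [0.5, 0.4, 4.5]
width: 0.478
gripper_force: 29.9
mark [ 0.54409308 -0.07780648  0.03      ] [ 0.54144744 -0.07803844  0.03      ]
0.034 top-mark [0.0073 0.016 ] scene-mark [-0.0013  0.0116]
0.036 top-mark [0.0068 0.0161] scene-mark [0.0012 0.0127]
0.038 top-mark [0.0063 0.0161] scene-mark [0.0037 0.0137]
0.04 top-mark [0.0059 0.0161] scene-mark [0.0062 0.0147]
0.042 top-mark [0.0054 0.0161] scene-mark [0.0086 0.0158]
0.044 top-mark [0.0049 0.0162] scene-mark [0.0111 0.0168]
0.046 top-mark [0.0045 0.0162] scene-mark [0.0136 0.0178]
0.048 top-mark [0.004  0.0162] scene-mark [0.0161 0.0189]
grasp [ 0.4765 -0.374   0.0241] ang -2.3 | tool delta [ 0.     -0.0007  0.0011] turn 0.001 | w 0.48 F [-0.7  1.3  5.6] gf 29.9 j7 1.02 t 15.65
```

Converted, 0.03 m / 0.8 = 0.0375, 0.02 m / 0.8 = 0.025, -0.02 rad / 2 = -0.01.

```bash
echo '[[[0, 0.0075, -0.0013], -0.01, 0.2], [[0, 0.0075, 0], -0.01, 0.2], [[0, 0.0075, 0], -0.009, 0.2], [[0.025, 0, 0], 0, 0.2], [[0.0375, 0, 0], 0, 0.2], [[0.0375, 0, 0], 0, 0.2], [[0.025, 0, 0], 0, 0.2], [[0, 0, 0], 0, 0.2]]' > mv.in && python3 -m creep mv.in | grep -E "pos|force|wid"
python3 - <<'E'
from h import *
go((.4945,-.127,.0235),1)
p=cams.get_image("top")
h=cv2.cvtColor(p["image"],cv2.COLOR_BGR2HSV); m=((h[...,1]<90)&(h[...,2]>150)).astype(np.uint8); m[:240]=0; m[300:]=0; m[:,:325]=0;m[:,470:]=0
n,l,s,c=cv2.connectedComponentsWithStats(m); k=1+np.argmax(s[1:,4]); print(s[k],c[k]); pts=np.argwhere(l==k)[:,::-1]; b=cv2.boxPoints(cv2.minAreaRect(pts.astype(np.float32))); print(b.round(1).tolist())
print(ray(p,b,.003).round(4).tolist(),ray(p,b,.035).round(4).tolist())
E
```

```text
position: [0.4934, -0.2709, 0.0714]
force: [0.3, -1.0, -1.2]
width: 0.482
gripper_force: 29.9
grasp [ 0.4933 -0.2708  0.0244] ang 1.3 | tool delta [0.1438 0.0043 0.0012] turn 0.004 | w 0.482 F [ 0.3 -1.  -1.2] gf 29.9 j7 0.94 t 16.45Traceback (most recent call last):
  File "<stdin>", line 5, in <module>
    return _wrapfunc(a, 'argmax', axis=axis, out=out, **kwds)
    return bound(*args, **kwds)
ValueError: attempt to get argmax of an empty sequence
```

Converted, 0.02 m / 0.8 = 0.025, 0.015 m / 0.8 = 0.0188, -0.003 rad / 2 = -0.0015.

```bash
echo '[[[0.0188, 0.0025, 0], 0, 0.2], [[0.025, 0.0025, 0.0013], -0.0015, 0.2], [[0.025, 0, 0], 0, 0.2], [[0.025, 0, 0], 0, 0.2], [[0.025, 0, 0], 0, 0.2], [[0.0125, 0, 0], 0, 0.2], [[0, 0, 0], 0, 0.2]]' > mv.in && python3 -m creep mv.in | grep -E "pos|force|wid"
python3 -c "
from h import *
go((.4945,-.127,.0235),1)"
```

```text
position: [0.4953, -0.1687, 0.071]
force: [1.7, 3.3, 2.8]
width: 0.479
gripper_force: 29.9
grasp [ 0.4953 -0.1687  0.024 ] ang 1.2 | tool delta [0.0418 0.     0.0005] turn 0.003 | w 0.479 F [1.7 3.3 2.8] gf 29.9 j7 0.79 t 17.2
```

Converted, 0.015 m / 0.8 = 0.0188, 0.006 m / 0.8 = 0.0075.

```bash
echo '[[[0.0188, 0, 0], 0, 0.2], [[0.0188, 0, 0], 0, 0.2], [[0.0075, 0, 0], 0, 0.2], [[0, 0, 0], 0, 0.2], [[0, 0, 0], 0, 0.2]]' > mv.in && python3 -m creep mv.in | grep -E "pos|force|wid"
python3 - <<'E'
from h import *
go((.4945,-.127,.0235),1)
a=np.mean([cams.get_image("scene")["image"].astype(float) for _ in range(8)],0); np.save("pics/scene_w.npy",a)
c=np.clip(a[235:285,285:355]*1.5+10,0,255).astype(np.uint8); o=np.load("pics/scene_avg.npy")
d=np.clip(o[235:285,285:355]*1.5+10,0,255).astype(np.uint8)
cv2.imwrite("pics/m2.png",np.hstack([cv2.resize(i,(400,286),interpolation=2) for i in(d,c)]))
print("R");print(a[254:270,300:322,2].astype(int)); print("B");print(a[254:270,300:322,0].astype(int))
E
```

```text
position: [0.4944, -0.1341, 0.071]
force: [0.8, -1.2, 2.7]
width: 0.482
gripper_force: 29.9
grasp [ 0.4945 -0.1342  0.024 ] ang 1.1 | tool delta [0.0072 0.0002 0.0005] turn 0.002 | w 0.482 F [ 0.8 -1.2  2.7] gf 29.9 j7 0.74 t 17.7
R
[[ 97 112 125 129 128 127 127 126 127 126 125 120 113 108 105 103 102 102
  102 102 102 102]
 [ 97 115 130 133 131 130 128 127 127 126 122 116 110 106 103 102 102 102
  102 102 102 103]
 [ 99 116 133 137 136 134 134 131 129 126 120 113 107 104 102 102 102 102
  102 102 103 107]
 [100 116 134 138 137 138 137 136 133 125 116 109 106 103 102 102 103 102
  103 102 103 115]
 [101 117 133 138 138 138 138 137 134 124 114 108 104 103 103 102 103 102
  102 103 107 126]
 [ 99 114 131 137 138 138 138 137 132 125 117 109 105 104 104 104 103 104
  103 103 115 144]
 [ 97 108 126 136 137 138 137 136 133 127 119 113 107 107 107 106 106 105
  105 108 125 155]
 [ 98 106 124 135 138 137 137 137 132 125 116 107 102 102 107 110 111 110
  108 113 133 155]
 [ 98 104 122 133 136 136 137 136 129 119 108  98  91  94 103 111 112 112
  113 114 122 132]
 [ 96  97 110 122 125 129 132 
[... 1028 characters left out ...]
48 53 67]
 [91 88 90 94 94 95 94 91 79 59 48 52 55 55 52 49 49 48 49 50 57 72]
 [93 87 89 93 95 94 95 92 79 61 55 62 67 66 60 53 52 51 49 52 61 72]
 [93 84 86 92 93 93 94 92 82 73 69 74 78 76 65 56 52 51 52 53 56 61]
 [92 78 74 79 81 85 88 90 88 87 84 81 79 70 59 54 52 52 52 52 52 53]
 [93 72 53 51 54 61 68 75 82 87 85 82 74 63 54 53 52 52 52 52 52 52]
 [93 70 46 36 36 39 43 54 70 82 83 77 65 53 48 49 50 52 52 52 52 52]
 [94 71 46 35 32 33 39 56 77 86 83 70 51 40 40 42 43 45 47 49 51 50]
 [94 71 47 35 33 37 51 72 85 88 81 63 44 35 31 29 29 31 35 40 43 44]
 [91 71 48 36 36 45 65 81 88 86 73 54 37 31 27 22 21 23 23 25 27 31]
 [88 71 50 38 42 58 77 87 87 80 63 40 27 24 22 20 19 20 19 19 20 21]]
```

View pics/m2.png

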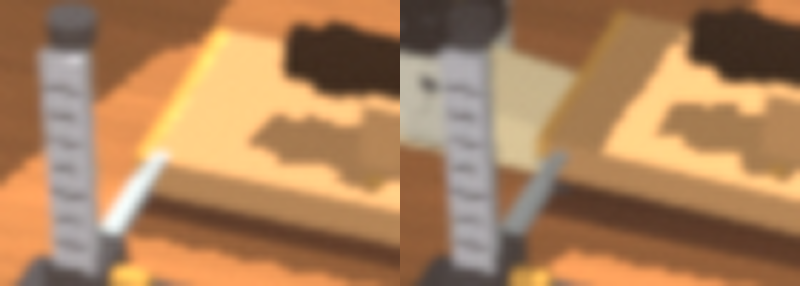

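m2 shows before and after: the free end has risen clearly, with the board edges shifted about 3 px (≈9.5 mm), and the scriber tip (crop (160,155)) is now level with or just above the edge. I'll refine the scriber height with sub-pixel line fits on the saved frames.

```bash
cat > fit.py <<'E'
from h import *
from scipy.ndimage import map_coordinates
from scipy.optimize import least_squares
def edge(a,p0,p1,ch,n=25,half=3.5,sign=None):
    "subpixel max-gradient points along the line p0-p1"
    p0,p1=np.array(p0,float),np.array(p1,float); t=(p1-p0)/np.linalg.norm(p1-p0); nn=np.array([-t[1],t[0]]); s=np.arange(-half,half+.01,.1); P=[]
    for f in np.linspace(0,1,n):
        c=p0+f*(p1-p0); q=c[:,None]+nn[:,None]*s; g=np.gradient(map_coordinates(a[...,ch],[q[1],q[0]],order=1)); g=cv2.GaussianBlur(g.reshape(1,-1),(0,0),5)[0]
        g=g*sign if sign else abs(g); i=np.argmax(g); P.append(c+nn*s[i])
    P=np.array(P); c=np.median(P,0); v=cv2.fitLine(P.astype(np.float32),cv2.DIST_HUBER,0,.01,.01).ravel(); r=(P-v[2:])@np.array([-v[1],v[0]])
    return v[2:],v[:2],np.std(r[abs(r)<.6]),(abs(r)<.6).mean()
def inter(A,B): k=np.linalg.solve(np.c_[A[1],-B[1]],B[0]-A[0]); return A[0]+k[0]*A[1]
E
python3 - <<'E'
from fit import *
S=np.load("pics/scene_avg.npy");T=np.load("pics/top_avg.npy");W=np.load("pics/scene_w.npy")
pt=cams.get_image("top");ps=cams.get_image("scene")
sx=edge(S,(317,263.7),(340,269.2),2); sf=edge(S,(323,240.5),(311,257),2)
tx=edge(T,(300,239),(322,239.2),0,sign=1); tf=edge(T,(331.3,243),(330.5,275),2)
for n,e in(("sx",sx),("sf",sf),("tx",tx),("tf",tf)): print(n,[np.round(k,3).tolist() for k in e])
ms,mt=inter(sx,sf),inter(tx,tf); print("mark px",ms,mt)
bs,bt=ray(ps,ms,.03)[0],ray(pt,mt,.03)[0]; print("mark",bs.round(4),bt.round(4))
# rod centre lines
def cen(a,rows,lo,hi,bg):
    o=[]
    for v in rows:
        u=np.arange(lo(v),hi(v)+1); x=np.clip(a[v,u,0]-bg,0,None); o.append(((u*x).sum()/x.sum(),v))
    return np.array(o)
rs=cen(S,range(265,273),lambda v:int(312-(v-262)*.72)-4,lambda v:int(312-(v-262)*.72)+4,75); rt=cen(T,range(226,235),lambda v:321,lambda v:329,65)
ls,lt=np.polyfit(rs[:,1],rs[:,0],1),np.polyfit(rt[:,1],rt[:,0],1); print(ls,lt)
ts=(np.polyval(ls,261.2),261.2); tt=(np.polyval(lt,235.65),235.65); print("tips",ts,tt)
for z in np.arange(.037,.047,.001):
    a=ray(pt,tt,z)[0]-bt; s=ray(ps,ts,z)[0]-bs
    # rod axis in scene at top's y for x offset equal to top's
    print(round(z,3),"top",a[:2].round(4),"scene",s[:2].round(4))
ex=edge(W,(323,263),(340,267),2); print("raised sx",[np.round(k,3).tolist() for k in ex],"v@330 before",sx[0][1]+(330-sx[0][0])*sx[1][1]/sx[1][0],"after",ex[0][1]+(330-ex[0][0])*ex[1][1]/ex[1][0])
E
```

```text
sx [[328.5799865722656, 266.114990234375], [0.9789999723434448, 0.20200000703334808], 0.076, 1.0]
sf [[316.1520080566406, 249.18499755859375], [0.492000013589859, -0.8709999918937683], 0.205, 0.88]
tx [[312.9280090332031, 238.7779998779297], [0.9990000128746033, 0.03400000184774399], 0.129, 1.0]
tf [[330.1919860839844, 257.6929931640625], [0.027000000700354576, -1.0], 0.101, 0.84]
mark px [308.8831  262.05246] [330.69028 239.38823]
mark [ 0.5421 -0.0755  0.03  ] [ 0.543  -0.0766  0.03  ]
[ -0.73169928 503.97244428] [-3.05287631e-02  3.32092125e+02]
tips (np.float64(312.8525936277633), 261.2) (np.float64(324.89802197678654), 235.65)
0.037 top [0.0075 0.0151] scene [0.0024 0.0113]
0.038 top [0.0072 0.0151] scene [0.0037 0.0118]
0.039 top [0.007  0.0151] scene [0.0049 0.0123]
0.04 top [0.0068 0.0151] scene [0.0062 0.0129]
0.041 top [0.0065 0.0151] scene [0.0074 0.0134]
0.042 top [0.0063 0.0151] scene [0.0086 0.0139]
0.043 top [0.0061 0.0152] scene [0.0099 0.0144]
0.044 top [0.0058 0.0152] scene [0.0111 0.0149]
0.045 top [0.0056 0.0152] scene [0.0124 0.0154]
0.046 top [0.0054 0.0152] scene [0.0136 0.016 ]
0.047 top [0.0051 0.0152] scene [0.0149 0.0165]
raised sx [[331.7040100097656, 264.1319885253906], [0.9729999899864197, 0.23000000417232513], 0.093, 1.0] v@330 before 266.40833 after 263.72964
```

```bash
python3 - <<'E'
from fit import *
ps=cams.get_image("scene")
ax=np.array([-.0175,.9998]); m=np.array([.5425,-.0775])
y=np.linspace(0,.27,200)
def v(r,u):
    P=np.c_[m+ax*y[:,None],.03+r*(1-y/.27)]; q=proj(ps,P); return np.interp(u,q[:,0],q[:,1])
for u,d in((330,2.68),(325,(265.376-262.547)),(336,(267.647-265.148))):
    rr=np.linspace(.004,.016,121); s=[v(0,u)-v(r,u) for r in rr]; print(u,d,"rise",np.interp(d,s,rr).round(4))
go((.4945,-.127,.0235),1)
E
```

```text
330 2.68 rise 0.0099
325 2.828999999999951 rise 0.0099
336 2.498999999999967 rise 0.0099
grasp [ 0.4944 -0.1341  0.024 ] ang 1.1 | tool delta [0.0071 0.0002 0.0005] turn 0.002 | w 0.476 F [ 3.5 -5.   2.3] gf 29.9 j7 0.73 t 18.25
```

Two independent measures give a rise of 9.9 mm, so the mark is at 39.9 mm. The scriber is at about 41 mm, so I'll push 7 mm more, let go and rise.

Converted, 0.004 m / 0.8 = 0.005, 0.003 m / 0.8 = 0.0038.

```bash
echo '[[[0.005, 0, 0], 0, 0.2], [[0.0038, 0, 0], 0, 0.2], [[0, 0, 0], 0, 0.2], [[0, 0, 0], 0, 0.2], [[0, 0, 0], 0, 0.5], [[0, 0, 0], 0, 0.72], [[0, 0, 0], 0, 0.72], [[0, 0, 0], 0, 0.72]]' > mv.in && python3 -m creep mv.in | grep -E "pos|force|wid"
echo '[[[0, 0, -0.0125], 0, 0.72], [[0, 0, -0.0375], 0, 0.72], [[-0.025, 0, -0.05], 0, 0.72], [[-0.025, 0, -0.0563], 0, 0.5], [[0, -0.025, -0.0563], 0, 0.5], [[0, -0.025, -0.05], 0, 0.5], [[0, 0, 0], 0, 0.5]]' > mv.in && python3 -m creep mv.in | grep -E "pos|force|wid"
python3 - <<'E'
from fit import *
go((.414,.3675,.25),-9)
W=np.mean([cams.get_image("scene")["image"].astype(float) for _ in range(6)],0); np.save("pics/scene_x.npy",W)
ps=cams.get_image("scene")
ex=edge(W,(323,263),(340,267),2); S=np.load("pics/scene_avg.npy"); sx=edge(S,(317,263.7),(340,269.2),2)
m=np.array([.5425,-.0775]);ax=np.array([-.0175,.9998]);y=np.linspace(0,.27,200)
def v(r,u):
    q=proj(ps,np.c_[m+ax*y[:,None],.03+r*(1-y/.27)]); return np.interp(u,q[:,0],q[:,1])
f=lambda e,u:e[0][1]+(u-e[0][0])*e[1][1]/e[1][0]
for u in(325,330,336):
    rr=np.linspace(.004,.016,121); print(u,"rise",np.interp(f(sx,u)-f(ex,u),[v(0,u)-v(r,u) for r in rr],rr).round(4),ex[2:])
E
```

```text
position: [0.4933, -0.1258, 0.0705]
force: [0.4, -0.0, 0.5]
width: 0.699
gripper_force: 0.0
position: [0.4538, -0.1692, 0.2857]
force: [0.9, -0.3, -0.2]
width: 0.508
gripper_force: 0.0
grasp [ 0.4541 -0.1692  0.2387] ang 1.0 | tool delta [ 0.5373 -0.0309 -0.0112] turn 0.174 | w 0.508 F [ 0.9 -0.3 -0.2] gf 0.0 j7 0.52 t 19.75
325 rise 0.0108 (np.float64(0.08095678257774998), np.float64(1.0))
330 rise 0.0109 (np.float64(0.08095678257774998), np.float64(1.0))
336 rise 0.0111 (np.float64(0.08095678257774998), np.float64(1.0))
```

The rise is now 10.9 mm, so the mark is at about 40.9 mm. Next is the chart: I'll travel to it and refine the stand pose from the saved frames.

```bash
echo '[[[0.0375, 0, 0], 0, 0.5], [[0.06, 0, 0], 0, 0.5], [[0.06, 0, 0], 0, 0.5], [[0.06, 0, 0], 0, 0.5], [[0.06, 0, 0], 0, 0.5], [[0.06, 0, 0], 0, 0.5], [[0.06, 0, 0], 0, 0.5], [[0.06, -0.0125, 0], 0, 0.5], [[0.06, -0.0125, 0], 0, 0.5], [[0.06, -0.0125, 0], 0, 0.5]]' > mv.in && python3 -m creep mv.in >/dev/null
echo '[[[0.05, 0, 0], 0, 0.5], [[0.0375, 0, 0], 0.029, 0.5], [[0, 0, 0], 0.029, 0.5], [[0, 0, 0], 0.029, 0.5], [[0, 0, 0], 0, 0.5]]' > mv.in && python3 -m creep mv.in >/dev/null
python3 - <<'E'
from fit import *
go((.414,.3685,.112),-8.7)
S=np.load("pics/scene_avg.npy");T=np.load("pics/top_avg.npy");pt=cams.get_image("top");ps=cams.get_image("scene")
def show(n,p,e,z):
    q=ray(p,[e[0]-10*e[1],e[0]+10*e[1]],z); d=q[1]-q[0]; print(n,np.round(e[0],2),np.round(e[2:],2),"dir",np.degrees(np.arctan2(d[1],d[0])).round(1)%180,"pt",q.mean(0).round(4))
E={"sF":edge(S,(400,299),(450,301),2),"sL":edge(S,(396,300),(394,320),2),"sR":edge(S,(453.6,302),(451,316),2),
"tB":edge(T,(198,188.3),(240,181.6),2),"tL":edge(T,(195.5,191),(203,216),2),"tR":edge(T,(241.8,183),(245,207),2),"tF":edge(T,(206,217.5),(243,210),2)}
for k,p,z in(("sF",ps,.083),("tB",pt,.0803),("tF",pt,.022)): show(k,p,E[k],z)
for k,p in(("sL",ps),("sR",ps),("tL",pt),("tR",pt)): print(k,np.round(E[k][0],2),np.round(E[k][1],2),np.round(E[k][2:],2))
for a,b,p,z in(("sF","sL",ps,.083),("sF","sR",ps,.083),("tB","tL",pt,.0803),("tB","tR",pt,.0803)): q=inter(E[a],E[b]); print(a,b,q.round(1),ray(p,q,z)[0].round(4))
for q in("chart",): 
  for p in(pt,ps): print(q,[(round(d["score"],2),np.round(w(p,d["centre"]),3).tolist()) for d in spotter.boxes_of(p,q)[:2]])
E
```

```text
grasp [0.4136 0.3641 0.2325] ang -8.9 | tool delta [ 0.0047 -0.0002  0.1205] turn -0.003 | w 0.502 F [0.4 0.3 0.5] gf 0.0 j7 -0.73 t 21.6
sF [422.39 302.7 ] [0.25 0.56] dir 102.5 pt [0.6576 0.2095 0.083 ]
tB [220.49 185.32] [0.11 0.92] dir 102.1 pt [0.6578 0.2018 0.0803]
tF [222.28 216.27] [0.12 0.96] dir 102.4 pt [0.5946 0.204  0.022 ]
sL [393.3  310.84] [ 0.2  -0.98] [0.2 0.8]
sR [451.29 310.2 ] [ 0.31 -0.95] [0.19 0.96]
tL [199.89 201.85] [0.53 0.85] [0.38 0.28]
tR [241.42 196.28] [0.25 0.97] [0.25 0.92]
sF sL [395.4 300.6] [0.6689 0.1587 0.083 ]
sF sR [453. 305.] [0.645  0.2665 0.083 ]
tB tL [192.4 189.8] [0.6433 0.2697 0.0803]
tB tR [237.9 182.5] [0.6669 0.1596 0.0803]
chart [(0.87, [0.297, 0.299, 0.085]), (0.56, [0.413, 0.354, 0.13])]
chart [(0.94, [0.294, 0.297, 0.074]), (0.56, [0.423, 0.368, 0.092])]
```

Stand: yaw ≈12.3°, origin ≈(0.626, 0.207). Now I'll grip the chart.

Converted, 0.035 m / 0.8 = 0.0438, 0.008 m / 0.8 = 0.01.

```bash
echo '[[[0.0063, 0, 0.0375], 0, 0.5], [[0, 0, 0.0438], 0, 0.5], [[0, 0, 0.0375], 0, 0.5], [[0, 0, 0.0213], 0, 0.5], [[0, 0, 0.01], 0, 0.5], [[0, 0, 0], 0, 0.5], [[0, 0, 0], 0, 0], [[0, 0, 0], 0, 0], [[0, 0, 0], 0, 0], [[0, 0, 0], 0, 0]]' > mv.in && python3 -m creep mv.in 30
echo '[[[0, 0, 0], 0, 0], [[0, 0, 0], 0, 0]]' > mv.in && python3 -m creep mv.in | grep -E "wid|force|pos"
python3 -c "
from h import *
go((.414,.3685,.112),-8.7)"
```

```text
clock: 22.8
position: [0.4148, 0.3693, 0.1614]
ee_rot: [-2.385, -2.044, -0.002]
force: [-1.2, 0.5, -0.4]
width: 0.2
gripper_force: 0.0
position: [0.4147, 0.3692, 0.161]
force: [-0.8, -0.2, 2.8]
width: 0.082
gripper_force: 30.0
grasp [0.4147 0.3692 0.114 ] ang -8.8 | tool delta [-0.0008 -0.0006  0.002 ] turn -0.002 | w 0.082 F [-0.8 -0.2  2.8] gf 30.0 j7 -0.63 t 23.0
```

Converted, -0.04 m / 0.8 = -0.05, -0.03 m / 0.8 = -0.0375, -0.125 rad / 2 = -0.0625.

```bash
echo '[[[0, 0, -0.0125], 0, 0], [[0, 0, -0.0375], 0, 0], [[0, 0, -0.05], 0, 0], [[0, 0, -0.05], 0, 0], [[0, 0, -0.0375], 0, 0], [[0, 0, 0], -0.06, 0], [[0, 0, 0], -0.06, 0], [[0, 0, 0], -0.0625, 0], [[0, 0, 0], 0, 0]]' > mv.in && python3 -m creep mv.in | grep -E "wid|force|pos"
python3 -c "
from h import *
go((.618,.205,.166),12.3)"
```

```text
position: [0.4147, 0.3688, 0.3114]
force: [-0.1, -0.2, -1.4]
width: 0.087
gripper_force: 30.0
grasp [0.4147 0.3688 0.2644] ang 12.2 | tool delta [-0.203   0.1641  0.0984] turn -0.002 | w 0.087 F [-0.1 -0.2 -1.4] gf 30.0 j7 -0.42 t 23.9
```

Converted, -0.035 m / 0.8 = -0.0438, 0.03 m / 0.8 = 0.0375.

```bash
echo '[[[-0.025, 0.02, 0], 0, 0], [[-0.0438, 0.035, 0], 0, 0], [[-0.0438, 0.035, 0], 0, 0], [[-0.0438, 0.035, 0], 0, 0], [[-0.0438, 0.035, 0.025], 0, 0], [[-0.0313, 0.025, 0.0375], 0, 0], [[-0.0225, 0.0175, 0.0375], 0, 0], [[0, 0, 0.0125], 0, 0], [[0, 0, 0], 0, 0], [[0, 0, 0], 0, 0]]' > mv.in && python3 -m creep mv.in | grep -E "wid|force|pos"
python3 -c "
from h import *
go((.618,.205,.156),12.3)"
```

```text
position: [0.6152, 0.2057, 0.2216]
force: [0.0, 1.1, -1.0]
width: 0.082
gripper_force: 30.0
grasp [0.6152 0.2058 0.1746] ang 12.1 | tool delta [-0.0013  0.0025  0.0186] turn -0.004 | w 0.082 F [ 0.   1.1 -1. ] gf 30.0 j7 0.1 t 24.9
```

Converted, 0.01 m / 0.8 = 0.0125, 0.008 m / 0.8 = 0.01.

```bash
echo '[[[-0.0013, 0.0025, 0.0125], 0, 0], [[0, 0, 0.01], 0, 0], [[0, 0, 0], 0, 0], [[0, 0.005, 0], 0, 0], [[0, 0.005, 0], 0, 0], [[0, 0, 0], 0, 0]]' > mv.in && python3 -m creep mv.in | grep -E "^force|pos"
for i in 1; do :; done
echo '[[[0, 0.0025, 0], 0, 0], [[0, 0, 0], 0, 0]]' > mv.in && python3 -m creep mv.in | grep -E "^force|pos"
echo '[[[0, 0.0025, 0], 0, 0], [[0, 0, 0], 0, 0]]' > mv.in && python3 -m creep mv.in | grep -E "^force|pos"
echo '[[[0, 0.0025, 0], 0, 0], [[0, 0, 0], 0, 0]]' > mv.in && python3 -m creep mv.in | grep -E "^force|pos"
echo '[[[0, 0.0025, 0], 0, 0], [[0, 0, 0], 0, 0]]' > mv.in && python3 -m creep mv.in | grep -E "^force|pos"
```

```text
position: [0.6264, 0.2058, 0.2031]
force: [0.5, 0.2, -0.9]
position: [0.6278, 0.206, 0.2029]
force: [0.1, -0.4, -0.6]
position: [0.6296, 0.2065, 0.2028]
force: [0.4, 0.1, -1.5]
position: [0.6316, 0.2069, 0.2028]
force: [0.6, 0.1, -1.0]
position: [0.6328, 0.2071, 0.2026]
force: [-3.3, -1.3, 1.8]
```

Contact with the back rest is at x≈0.632, which puts the stand origin at x≈0.626, matching the image. I'll back off 9.5 mm and lower onto the ledge.

Converted, 0.008 m / 0.8 = 0.01, 0.007 m / 0.8 = 0.0088.

```bash
echo '[[[0, -0.0063, 0], 0, 0], [[0, -0.0066, 0], 0, 0], [[0, 0, 0], 0, 0], [[0, 0, 0.01], 0, 0], [[0, 0, 0.0088], 0, 0], [[0, 0, 0.005], 0, 0], [[0, 0, 0], 0, 0], [[0, 0, 0], 0, 0]]' > mv.in && python3 -m creep mv.in | grep -E "^force|pos"
echo '[[[0, 0, 0.0025], 0, 0], [[0, 0, 0], 0, 0]]' > mv.in && python3 -m creep mv.in | grep -E "^force|pos"
echo '[[[0, 0, 0.0025], 0, 0], [[0, 0, 0], 0, 0]]' > mv.in && python3 -m creep mv.in | grep -E "^force|pos"
```

```text
position: [0.6234, 0.2051, 0.1835]
force: [0.6, -0.8, -1.1]
position: [0.6233, 0.2051, 0.1817]
force: [0.3, -0.3, -0.6]
position: [0.6232, 0.2051, 0.1796]
force: [-0.6, 0.1, -1.7]
```

Converted, 0.0015 m / 0.8 = 0.0019.

```bash
echo '[[[0, 0, 0.0019], 0, 0], [[0, 0, 0], 0, 0]]' > mv.in && python3 -m creep mv.in | grep -E "^force|pos"
echo '[[[0, 0, 0.0019], 0, 0], [[0, 0, 0], 0, 0]]' > mv.in && python3 -m creep mv.in | grep -E "^force|pos"
```

```text
position: [0.6232, 0.2051, 0.1781]
force: [-0.8, -1.5, -0.3]
position: [0.6234, 0.2052, 0.1775]
force: [-1.9, -0.4, 6.0]
```

Converted, 0.006 m / 0.8 = 0.0075, -0.0005 m / 0.8 = -0.0006.

```bash
echo '[[[0, 0, -0.0006], 0, 0], [[0, 0, 0], 0, 0.35], [[0, 0, 0], 0, 0.35], [[0, 0, 0], 0, 0.35], [[0, 0.0075, 0], 0, 0.35], [[0, 0.0075, 0], 0, 0.35], [[0, 0.0075, 0], 0, 0.4], [[0, 0.0075, 0], 0, 0.45], [[0, 0.0075, 0], 0, 0.5], [[0, 0, 0], 0, 0.5]]' > mv.in && python3 -m creep mv.in | grep -E "^force|pos|wid"
echo '[[[0, 0.0038, -0.0038], 0, 0.6], [[0, 0, -0.0063], 0, 0.6], [[0, 0, -0.0125], 0, 0.6], [[0, 0, -0.0188], 0, 0.6], [[0, 0, -0.0375], 0, 0.6], [[0, 0, -0.0375], 0, 0.6], [[0, 0, -0.05], 0, 0.6], [[-0.025, -0.0375, -0.0375], 0, 0.6], [[-0.0375, -0.05, 0], 0, 0.6], [[-0.0375, -0.05, 0], 0, 0.6]]' > mv.in && python3 -m creep mv.in | grep -E "^force|pos|wid"
echo '[[[0, -0.0563, 0], 0, 0.6], [[0, -0.0563, 0], 0, 0.6], [[0, 0, 0], 0, 0.6], [[0, 0, 0], 0, 0.6]]' > mv.in && python3 -m creep mv.in | grep -E "pos"
python3 - <<'E'
from h import *
T=cams.get_image("top");S=cams.get_image("scene")
def z(a,x,y,w_,h_): return cv2.resize(cv2.convertScaleAbs(a["image"][y:y+h_,x:x+w_],alpha=1.5,beta=20),(400,300),interpolation=2)
cv2.imwrite("pics/f.png",np.vstack([np.hstack([z(T,170,150,100,75),z(S,375,240,100,75)]),np.hstack([z(T,210,190,180,135),z(S,250,200,200,150)])]))
for p in(T,S): print([(round(d["score"],2),np.round(w(p,d["centre"]),3).tolist()) for d in spotter.boxes_of(p,"chart")[:3]])
O=np.array([.626,.207,0]);c,s=np.cos(np.radians(12.3)),np.sin(np.radians(12.3));Rm=np.array([[c,-s,0],[s,c,0],[0,0,1]])
L=[]
for y in(-.05,.05): L.append(O+Rm@np.array([0+.12*np.sin(.349)-.0076*0,y,.022+.12*np.cos(.349)]))
print("expected top back corners px top",proj(T,L).round(1).tolist(),"scene",proj(S,L).round(1).tolist())
E
```

```text
position: [0.6535, 0.2115, 0.1771]
force: [0.1, -1.0, -0.3]
width: 0.493
position: [0.5642, 0.1095, 0.3425]
force: [0.6, -0.4, 0.7]
width: 0.601
position: [0.4763, 0.0918, 0.3419]
[]
[(0.89, [0.302, 0.302, 0.069]), (0.68, [0.663, 0.212, 0.116])]
expected top back corners px top [[231.1, 170.5], [188.8, 177.4]] scene [[400.9, 283.4], [455.5, 287.5]]
```

View pics/f.png

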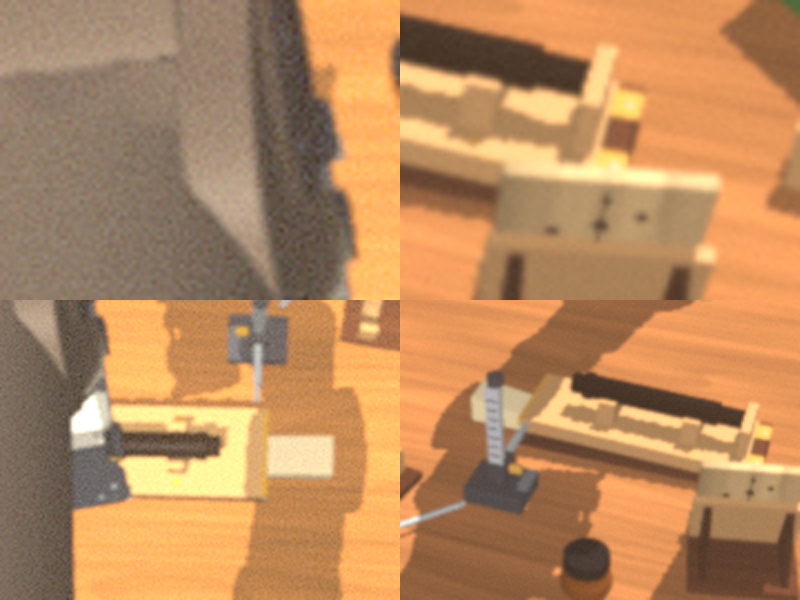

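The final picture shows the chart lying on the stand's slope with its top edge at (497–718, 170–178), as expected, holes up and centred. The blank lies against the stop and the wedge sits under the raised free end. One numeric check, then hand-in.

```bash
python3 - <<'E'
from fit import *
a=np.mean([cams.get_image("scene")["image"].astype(float) for _ in range(6)],0);ps=cams.get_image("scene")
e=edge(a,(401,282.6),(452,284.6),2,half=2.5); q=ray(ps,[e[0]-20*e[1],e[0]+20*e[1]],.1375); d=q[1]-q[0]
print("chart top dir",np.degrees(np.arctan2(d[1],d[0])).round(1)%180,q.mean(0).round(4),e[2:])
e=edge(a,(404,299.8),(450,302.8),2,half=2); q=ray(ps,[e[0]-20*e[1],e[0]+20*e[1]],.0803); d=q[1]-q[0]; print("stand back top dir",np.degrees(np.arctan2(d[1],d[0])).round(1)%180,e[2:])
S=np.load("pics/scene_avg.npy"); f=lambda e,u:e[0][1]+(u-e[0][0])*e[1][1]/e[1][0]
ex=edge(a,(323,263),(340,267),2);sx=edge(S,(317,263.7),(340,269.2),2)
m=np.array([.5425,-.0775]);ax=np.array([-.0175,.9998]);y=np.linspace(0,.27,200)
def v(r,u):
    p=proj(ps,np.c_[m+ax*y[:,None],.03+r*(1-y/.27)]); return np.interp(u,p[:,0],p[:,1])
rr=np.linspace(.004,.016,121); print("rise",[np.interp(f(sx,u)-f(ex,u),[v(0,u)-v(r,u) for r in rr],rr).round(4) for u in(325,330,336)])
s=readout.observe(); print(s["clock"],np.round(s["force"],1))
E
```

```text
chart top dir 101.7 [0.6714 0.2065 0.1375] (np.float64(0.18844327792982668), np.float64(1.0))
stand back top dir 101.1 (np.float64(0.17563410378362945), np.float64(0.36))
rise [np.float64(0.0107), np.float64(0.0108), np.float64(0.0108)]
30.85 [-0.6 -0.7 -0.2]
```

```bash
python3 -c "
from cell import workorder
print(workorder.sign_off())"
```

```text
the job is handed in; nothing more can be done
None
```

I handed the job in at about 31 s and got no verdict back. The blank is in both saddles against the stop, and the wedge holds the board end at about 40.8 mm (scriber estimated at 41 mm, good to about 1–2 mm, against the 2 mm tolerance). The tall chart is leaning on the stand, centred.

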